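# Shut, pin and squeeze the slide clamp

### The job

Swing the hinged half of the slide clamp shut until you feel it stop, then take the pin with the slim, tall head from the pin block and push it down through the holes of both lugs until its head sits on the upper lug. Then take the two shut halves between the fingers, across their outer faces, and keep them squeezed together firmly: the program finishes while still holding them like this. Leave the thick pin and everything else on the bench where it stands.

Things in the scene. Friction and masses are not known exactly. Their poses are not given: they have to be found in the camera images.
- clamp: Slide clamp fixed to the bench: dark steel foot 70 (x) x 240 (y) x 12 mm with two upright aluminium halves, hinged like a book standing on end. Origin: centre of the foot's underside, z up. Hinge at x 0, y +70 mm. Shut, the halves meet about the plane x = 0, 32 mm over their outer faces, y -62 to +62 mm, 15 to 85 mm above the bench; lug holes then line up at x 0, y -92 mm.
- fixed_half: The clamp's fixed half, on its -x (robot's) side: plate filling x -16 to -2 mm, with a glass slide on its inner face. At its free end (y -72 to -112 mm) the lower lug: flat, 32 mm wide (x -16 to +16), 40 long, 11 thick, 60.5 to 71.5 mm above the bench, with a vertical hole 11 mm wide at its middle. Frame: as clamp.
- swing_half: The clamp's hinged half, 0.3 kg. Its frame turns with it about x 0, y +70 mm and matches clamp's when shut. In it the plate fills x +2 to +16 mm (outer face +16), y -62 to +62 mm, z 15 to 85 mm; beyond its free end (y -72 to -112 mm) is the upper lug, like the lower one, z 74 to 85 mm, level with the plate's top, with an 11 mm hole at x 0, y -92 mm.
- hinge (a joint): Opening angle of the hinged half, rad: 0 shut against its stop (holes lined up); starts 0.45 to 1.0. It opens counter-clockwise seen from above, its free end moving to the clamp's +x. The hinge is stiff: about 1.5 N at 105 mm from the axis moves it, and it stays where it is left.
- lug_hole (a point): Centre of the mouth of the fixed (lower) lug's hole, on the lug's top face, 71.5 mm above the bench, at x 0, y -92 mm of the clamp; does not move. Axes as clamp. The upper lug's top, where the pin's head comes to rest, is 13.5 mm higher.
- pin_block: Grey plastic block fixed to the bench, 50 (x) x 125 (y) mm, 46 mm tall, with two holes in its top 80 mm apart (y = -40 and +40 mm), a pin standing in each. Origin: centre of its underside.
- pin: The clamp's pin, steel, about 0.1 kg: slim, tall head. Round shank 8 mm wide, 42 mm long with a tapered nose; above it a plain cylindrical head 20 mm wide, 36 mm tall. Origin: tip of the nose, on the axis; z along the pin to the head; the head's underside is 42 mm above it. Stands upright and loose in either hole of the pin block, head on the block's top; lifts straight out.
- thick_pin: Another pin, to be left in its hole of the block: squat head 32 mm wide and 16 mm tall, shank 12 mm wide, too thick for the lugs. Origin at its tip.
- beaker: Bystander, to be left alone: glass beaker, 68 mm across, 85 mm tall. Origin: centre of its underside.
- reagent_bottle: Bystander, to be left alone: amber bottle with cap, 60 mm across, 130 mm tall. Origin: centre of its underside.
- dish: Bystander, to be left alone: white round culture dish, 60 mm across, 14 mm tall, lying near the clamp on the robot's side. Origin: centre of its underside.
- slide_box: Bystander, to be left alone: flat black slide box, 90 x 70 x 30 mm. Origin: centre of its underside.
- jar: Bystander, to be left alone: small jar, 44 mm across, 50 mm tall. Origin: centre of its underside.
- weight: Bystander, to be left alone: brass knobbed weight, 36 mm across, 45 mm tall. Origin: centre of its underside.

How it is judged:
On the way, in this order (a step that is already met when the one before it is completed fails the run):
1. the hinged half is swung shut while the pin is still out of the lugs (value of joint hinge below 0.025 rad and distance between pin and lug_hole above 0.045 m), for 0.2 s.
2. the pin is through both lugs, its head down on the upper one (horizontal distance between pin and lug_hole below 0.004 m and z of pin in the frame of lug_hole between -0.035 and -0.023 m and angle between pin's own z axis and vertical below 0.12 rad and value of joint hinge below 0.03 rad), for 0.2 s.
At the end, for the whole second after the job is handed in: Hinged half shut within 0.015 rad; pin upright (0.12 rad) in both lug holes, within 4 mm of their axis, its head within 5 mm of the upper lug; the fingers straddle the halves, grasp point within 20 mm of their mid-plane and no higher than their tops, pressing each with over 6 N (horizontal distance between pin and lug_hole below 0.004 m and z of pin in the frame of lug_hole between -0.035 and -0.023 m and angle between pin's own z axis and vertical below 0.12 rad and value of joint hinge below 0.015 rad and contact force between the fingers and fixed_half above 6 N and contact force between the fingers and swing_half above 6 N and x of the grasp point in the frame of clamp between -0.02 and 0.02 m and z of the grasp point in the frame of clamp below 0.088 m and linear speed of pin below 0.02 m/s); the arm keeps its last pose, push and grip.
It fails at once if a bystander was disturbed (moved more than 30 mm) (distance of any of beaker, reagent_bottle, dish, slide_box, jar, weight from where it was at the start of the episode above 0.03 m).
It fails at once if the thick pin was disturbed (moved more than 15 mm) (distance of thick_pin from where it was at the start of the episode above 0.015 m).
It also fails if it takes over 72 s, if anything falls off the work surface, if the arm or the gripper's body presses on something with over 40 N, if the wrist force passes 120 N, or if a joint passes its speed limit or range.

### The arm

A 7-joint arm with a two-finger parallel gripper is mounted at the origin on the work surface. World frame = base frame: x ahead of the robot, y to its left, z up, the work surface at z = 0. Lengths are in m, angles in rad, forces in N, time in s.
With the tool pointing down it reaches from about 0.4 to 0.85 m from the base axis. Payload 10.4 kg.
Tool frame: the origin (TCP) lies at the very end of the fingers, on their centre line; the grasp point (between the pads) lies 19 mm behind it (manip.grip_depth is the distance from the TCP to the grasp point, in m); z points along the fingers, y is the direction in which the jaws open and shut (so a half turn about z gives the same grasp; the last joint's range is limited). The gripper opens to 85 mm and grips with 20 to 120 N. Pads are 22 mm wide; open, the fingers measure 114 mm over their backs; the gripper's body (76 mm by 85 mm) begins 54 mm behind the grasp point. The pads swing forward as they close: fully open they stand 13 mm farther back than shut.
Start: joints at [-1.132, 0.332, -0.065, 1.46, 0.022, 1.35, -0.088], TCP at [0.278, 0.56, 0.231] pointing down, gripper open.
Joint ranges: [-2.6, 2.6], [-0.5, 2.12], [-1.47, 1.34], [0.16, 2.42], [-1.27, 4.41], [0.06, 2.06], [-2.6, 2.6]. Speed limits (rad/s): [2.22, 2.22, 2.79, 2.79, 3.14, 3.14, 3.14].

### API

Orientations are given as a unit quaternion [x, y, z, w].
In Python, from workcell import manip gives the robot as it stands.
- The arm moves only by the tool step_arm, never from a script. Its argument "motion" is a list of rows, each a list of 6 numbers: the shift along the tool's x, y, z in mm, then the turn, a rotation vector about the tool's x, y, z in degrees. A call has 1 to 20 rows; each row shifts and turns the pose as measured when the row begins, along the tool's axes as they then stand; what a row does not reach is not made up. A row lasts 1/8 s, in which the tool goes at most 62.5 mm and 10.7 degrees, less where a joint would pass 70% of its speed; a pose out of reach is approached as far as the arm can. A call with a gripper value outside its range is refused whole. "jaw" is the finger opening in mm, from 0 to 85.4, set as the call begins (left out, the last holds). The fingers move at their own pace and stop on an object; "force" is the grip in N (left out, the last holds). Time passes only in rows, so rows that do not move let the fingers close. It gives the time, the measured TCP pose, the force and the opening at its end, in the units of the state.
- manip.get_obs(): the state, without advancing time (a new reading comes with each control period).
- manip.camera(name): name is "side" or "top"; returns the picture (420x560x3 uint8, blue, green, red); there is no depth.
- manip.camera_info(name): a dict with "camera_matrix" (3x3 intrinsics, pixels), "k1" (the pictures are not rectified: a ray, as slopes to the right and down, at radius r is drawn at 1 + k1 r^2 times it, then the intrinsics apply), "R" (3x3) and "t" (3): a world point X has camera coordinates R X + t. Camera axes: x right, y down, z forward; pixel columns grow to the right and rows downward; lengths in m; the calibration is good to about 2 mm. A picture is of the moment at which its call begins. camera_info takes no time and is no camera call.
- manip.hand_in(): hands the job in, once; it reports no verdict.
The state is a dict: "clock": time; "joint_pos": joint angles; "joint_velocities": joint speeds; "tau": joint torques, N m; "position": TCP position; "ee_rot": TCP orientation; "ft_force": force on the tool from outside, world axes, zero at the start; "torque": the same for the moment, N m; "grip_width": opening from 0.0 (shut) to 1.0 (fully open).
Only numpy, scipy, OpenCV 4.12 (cv2) and the standard library are available. Lean on these libraries where they do the work, as an engineer would, in place of code of your own. Each camera call takes 0.05 s, during which the arm holds its last target.

## Working session

There is one attempt and no reset: what is moved stays moved. The work goes in short steps, Python scripts to look and compute and a tool call to move; the robot and the scene stay as the last step left them, time stands still between calls to the robot, and variables do not carry over. Pictures are saved under pics/ and viewed, and the job is handed in when it is done.

Besides the shell and the picture viewer there is one more tool, called after "Request:" as name(argument=value, ...), one argument or row to a line, values as JSON. step_arm: Moves the arm, as the interface text tells. Its arguments: {"type":"object","properties":{"motion":{"type":"array"},"jaw":{"type":"number"},"force":{"type":"number"}},"required":["motion"]}

```bash
ls; mkdir -p pics; python3 - <<'E'
from workcell import manip
import cv2
for n in("side","top"):
    cv2.imwrite(f"pics/{n}0.png",manip.camera(n)); i=manip.camera_info(n); print(n,i)
print(manip.get_obs(), manip.grip_depth)
E
```

```text
pics
side {'camera_matrix': array([[457.58111285,   0.        , 277.03086331],
       [  0.        , 457.58111285, 207.09537361],
       [  0.        ,   0.        ,   1.        ]]), 'k1': -0.14546606558996628, 'R': array([[ 0.92073053, -0.3901286 ,  0.00741439],
       [-0.2709347 , -0.65286803, -0.70735969],
       [ 0.28080186,  0.64927884, -0.7068149 ]]), 't': array([-0.51341606,  0.25729504,  1.00071949])}
top {'camera_matrix': array([[453.92485569,   0.        , 288.59763376],
       [  0.        , 453.92485569, 204.43572178],
       [  0.        ,   0.        ,   1.        ]]), 'k1': -0.007213693760443814, 'R': array([[ 0.02469981, -0.99946378,  0.02149605],
       [-0.98728937, -0.02776465, -0.15648903],
       [ 0.15700194, -0.01735758, -0.98744575]]), 't': array([0.04240172, 0.58633809, 0.88709261])}
{'clock': 0.1, 'joint_pos': array([-1.13159169,  0.33279176, -0.06471075,  1.46087208,  0.02156421,
        1.34993439, -0.08845266]), 'joint_velocities': array([ 0.00070081, -0.00270622, -0.00066291, -0.00217025, -0.0043895 ,
       -0.00146782, -0.00142056]), 'tau': array([ 8.78348037e-04, -6.26746488e+01,  4.86638246e-02, -3.92426348e+01,
        1.62282796e-02,  6.97175492e-03,  6.95032418e-05]), 'position': array([0.27830696, 0.55921894, 0.23059905]), 'ee_rot': array([ 2.28822271e-01,  9.73467995e-01, -6.41190752e-04, -1.38711102e-04]), 'ft_force': array([0.18248446, 0.48368427, 0.32840036]), 'torque': array([ 0.0201261 ,  0.05588501, -0.0248473 ]), 'grip_width': 0.9985600725409004} 0.0187
```

View pics/top0.png

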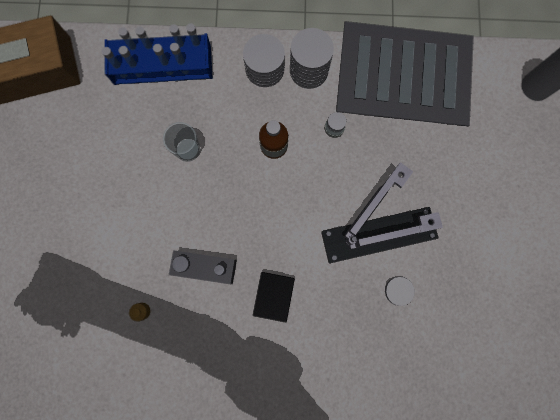

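View pics/side0.png

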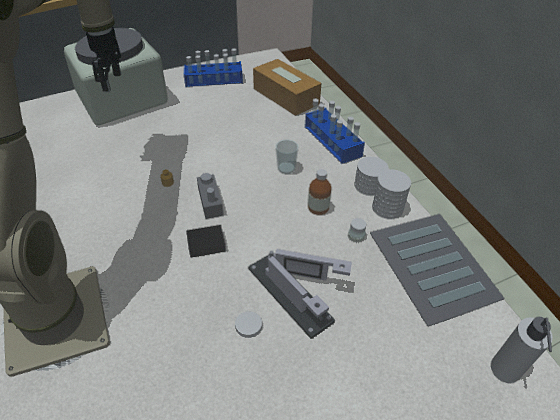

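The top view shows the clamp near (380,235), with its swing half opening up and right to (400,175). The block is at (203,266), with a wide head at (180,264) and a smaller one at (220,269). I'll zoom in.

```bash
python3 - <<'E'
import cv2
a=cv2.imread("pics/top0.png")
cv2.imwrite("pics/z1.png",cv2.resize(a[150:280,310:450],None,fx=5,fy=4.6*5/4.6,interpolation=cv2.INTER_CUBIC)[:600])
cv2.imwrite("pics/z2.png",cv2.resize(a[235:335,160:300],None,fx=5,fy=5,interpolation=cv2.INTER_CUBIC))
E
```

```text
(no output)
```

View pics/z1.png

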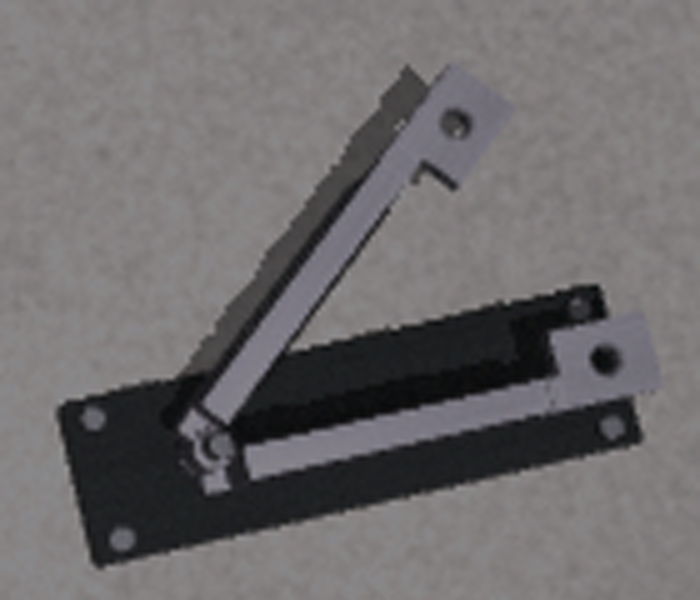

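View pics/z2.png

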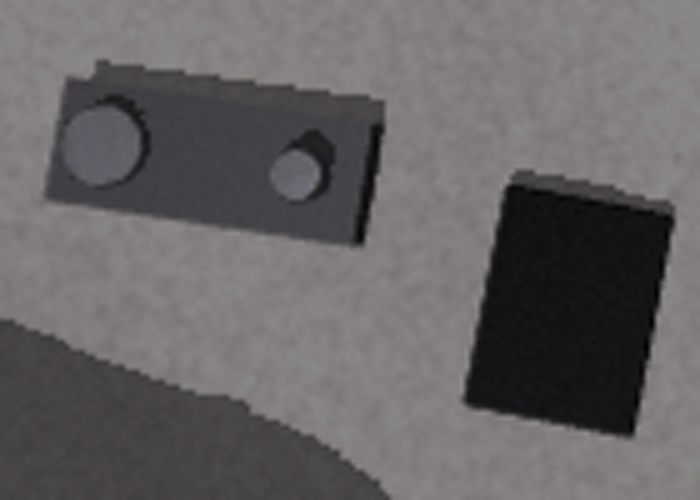

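```bash
cat > h.py <<'E'
import numpy as np,cv2
from workcell import manip
def ray(n,uv):
    i=manip.camera_info(n);K=i["camera_matrix"]
    p=cv2.undistortPoints(np.array([[uv]],float),K,np.array([i["k1"],0,0,0,0.]))[0,0]
    R=i["R"];return -R.T@i["t"], R.T@np.r_[p,1]
def onz(n,uv,z):
    c,d=ray(n,uv);return c+d*(z-c[2])/d[2]
def proj(n,X):
    i=manip.camera_info(n)
    return cv2.projectPoints(np.array([X],float),cv2.Rodrigues(i["R"])[0],i["t"],i["camera_matrix"],np.array([i["k1"],0,0,0,0.]))[0].ravel()
def tri(a,b):
    c1,d1=ray("top",a);c2,d2=ray("side",b)
    s=np.linalg.lstsq(np.c_[d1,-d2],c2-c1,rcond=None)[0]
    p,q=c1+d1*s[0],c2+d2*s[1];return (p+q)/2,np.linalg.norm(p-q)
def z1(u,v): return ((u+.5)/5-.5+310,(v+.5)/5-.5+150)
def z2(u,v): return ((u+.5)/5-.5+160,(v+.5)/5-.5+235)
E
python3 - <<'E'
from h import *
np.set_printoptions(precision=4,suppress=True)
f=[onz("top",z1(*p),.012) for p in [(62,407),(600,285),(640,440),(100,567)]]
c=np.mean(f,0);yd=(f[0]+f[3]-f[1]-f[2])[:2];yaw=np.arctan2(-yd[0],yd[1])
print("foot",c,yaw,np.linalg.norm(yd)/2,np.linalg.norm(f[0]-f[3]))
Rm=np.array([[np.cos(yaw),-np.sin(yaw)],[np.sin(yaw),np.cos(yaw)]])
hf=c[:2]+Rm@[0,-.092];hg=c[:2]+Rm@[0,.07]
h=onz("top",z1(605,359),.0715);u=onz("top",z1(457,124),.085);hi=onz("top",z1(217,445),.085)
print("lughole foot",hf,"seen",h,"upper",u,"hinge",hg,hi)
d=(u[:2]-hg);print("R",np.linalg.norm(d)," open", np.arctan2(d[0],-d[1])-np.arctan2((h[:2]-hg)[0],-(h[:2]-hg)[1]))
print("pin",onz("top",z2(296,175),.082),"thick",onz("top",z2(102,146),.062))
b=[onz("top",z2(*p),.046) for p in [(66,78),(384,100),(360,245),(46,200)]];print(b)
E
python3 - <<'E'
import cv2
a=cv2.imread("pics/side0.png")
cv2.imwrite("pics/z3.png",cv2.resize(a[240:345,240:370],None,fx=5,fy=5,interpolation=cv2.INTER_CUBIC))
cv2.imwrite("pics/z4.png",cv2.resize(a[160:230,150:250],None,fx=7,fy=7,interpolation=cv2.INTER_CUBIC))
E
```

```text
foot [ 0.5316 -0.138   0.012 ] 0.25110850905910226 0.23723562770766854 0.06881786626206118
lughole foot [ 0.5545 -0.2272] seen [ 0.5545 -0.2266  0.0715] upper [ 0.6459 -0.1647  0.085 ] hinge [ 0.5142 -0.0702] [ 0.5149 -0.0687  0.085 ]
R 0.1620492427168114  open 0.695992821120403
pin [0.4485 0.1897 0.082 ] thick [0.4581 0.269  0.062 ]
[array([0.4852, 0.2885, 0.046 ]), array([0.4797, 0.1605, 0.046 ]), array([0.422 , 0.1676, 0.046 ]), array([0.4365, 0.2934, 0.046 ])]
```

View pics/z3.png

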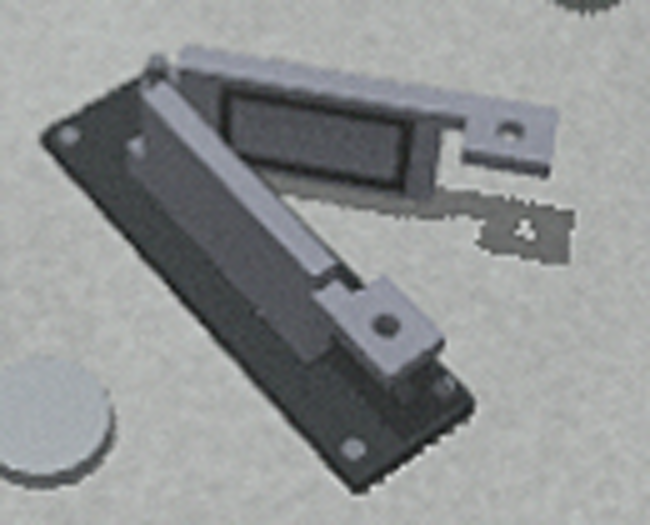

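View pics/z4.png

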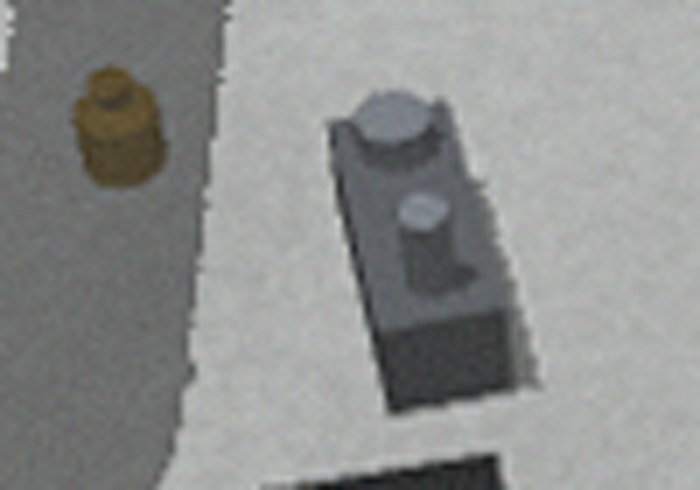

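```bash
python3 - <<'E'
from h import *
np.set_printoptions(precision=4,suppress=True)
s=lambda u,v:((u+.5)/5-.5+240,(v+.5)/5-.5+240)
q=lambda u,v:((u+.5)/7-.5+150,(v+.5)/7-.5+160)
print("low",tri(z1(605,359),s(386,324)),onz("side",s(386,324),.0715))
print("up",tri(z1(457,124),s(511,129)),onz("side",s(511,129),.085))
print("pin",tri(z2(296,175),q(424,211)),onz("side",q(424,211),.082))
print("thick",tri(z2(102,146),q(395,117)),onz("side",q(395,117),.062))
for nm,z in(("beaker",(183,145)),):pass
for nm,uv,z in(("bottlecap",(273,128),.13),("dish",(400,291),.014),("jar",(335,122),.05),("weight",(139,310),.045),("beakerrim",(181,139),.085)): print(nm,onz("top",uv,z))
E
```

```text
low (array([ 0.5535, -0.2265,  0.0706]), np.float64(0.0023167117766663527)) [ 0.552  -0.2269  0.0715]
up (array([ 0.645 , -0.1644,  0.085 ]), np.float64(0.0017257522196717793)) [ 0.6441 -0.1644  0.085 ]
pin (array([0.448 , 0.1899, 0.0812]), np.float64(0.001039902045752291)) [0.4474 0.1891 0.082 ]
thick (array([0.4579, 0.2694, 0.0603]), np.float64(0.0004603974276259891)) [0.4573 0.2675 0.062 ]
bottlecap [0.7191 0.0929 0.13  ]
dish [ 0.4147 -0.1784  0.014 ]
jar [ 0.7633 -0.0357  0.05  ]
weight [0.3661 0.3476 0.045 ]
beakerrim [0.7054 0.2774 0.085 ]
```

The two views agree to about 2 mm: lug hole at (0.5535, -0.227), opening about 0.70 rad, pin at (0.448, 0.190). First I'll align the tool y with the clamp x and close the fingers, then travel behind the swing half.

Request:
step_arm(
  motion=[
    [0,0,0,0,0,10],
    [0,0,0,0,0,10],
    [0,0,0,0,0,10],
    [0,0,0,0,0,10],
    [0,0,0,0,0,9.5],
  ],
  jaw=0,
)

```text
clock: 0.72
position: [0.2779, 0.558, 0.228]
ee_rot: [0.626, 0.78, -0.003, 0.001]
ft_force: [0.2, -0.5, -0.4]
grip_width: 0.001
```

Request:
step_arm(
  motion=[
    [-48,12.5,0,0,0,0],
    [-48,12.5,0,0,0,0],
    [-48,12.5,0,0,0,0],
    [-48,12.5,0,0,0,0],
    [-48,12.5,0,0,0,0],
    [-48,12.5,0,0,0,0],
    [-48,12.5,0,0,0,0],
    [-48,12.5,0,0,0,0],
    [-48,12.5,0,0,0,0],
    [-48,12.5,0,0,0,0],
    [-48,12.5,0,0,0,0],
    [-48,12.5,0,0,0,0],
    [-48,12.5,0,0,0,0],
  ],
)

```text
clock: 2.35
position: [0.5757, -0.0317, 0.2267]
ee_rot: [0.624, 0.782, -0.005, -0.0]
ft_force: [0.6, -0.8, -0.7]
grip_width: -0.0
```

```bash
cat >> h.py <<'E'
from scipy.spatial.transform import Rotation as Ro
def go(P,yaw=None):
    "tool-frame shift mm to TCP P; turn deg (after) to tool pointing down with tool y at yaw"
    o=manip.get_obs();R=Ro.from_quat(o["ee_rot"])
    ty=R.as_matrix()[:,1]
    print("pos",o["position"].round(4),"yaw",np.arctan2(ty[1],ty[0]).round(4),"tilt",R.as_matrix()[:,2].round(3),"f",o["ft_force"].round(1),"w",round(o["grip_width"]*85.4,1),"t",round(o["clock"],2))
    if P is not None: print("shift",R.inv().apply(np.array(P)-o["position"])*1000)
    if yaw is not None:
        y=np.array([np.cos(yaw),np.sin(yaw),0]);z=np.array([0,0,-1.]);T=np.c_[np.cross(y,z),y,z]
        print("turn",np.degrees((R.inv()*Ro.from_matrix(T)).as_rotvec()))
np.set_printoptions(precision=3,suppress=True)
E
python3 -c "
from h import *
go([.635,-.089,.23],.248)"
```

```text
pos [ 0.576 -0.032  0.227] yaw 0.224 tilt [-0.007 -0.008 -1.   ] f [ 0.6 -0.8 -0.7] w -0.0 t 2.35
shift [-69.021  45.088  -3.308]
turn [-0.512  0.339 -1.373]
```

Request:
step_arm(
  motion=[
    [-35,23,0,-0.5,0.3,-1.4],
    [-35,23,0,0,0,0],
    [0,0,30,0,0,0],
    [0,0,40,0,0,0],
    [0,0,40,0,0,0],
    [0,0,40,0,0,0],
    [0,0,30,0,0,0],
    [0,0,0,0,0,0],
  ],
)

```text
clock: 3.35
position: [0.6374, -0.0969, 0.0384]
ee_rot: [0.616, 0.788, -0.003, -0.001]
ft_force: [-0.7, -0.1, 0.8]
grip_width: -0.001
```

```bash
python3 -c "
from h import *
H=np.array([.5137,-.0699])
for th in np.arange(.7,-.01,-.1):
  y=.248+th; X=np.array([np.cos(y),np.sin(y)]);Y=np.array([-X[1],X[0]])
  e=14.5*np.cos(th)+11*np.sin(th)
  p=H-.11*Y+(.016+e/1e3)*X
  print(round(th,1),p)
go([.630,-.096,.045],.248)
cv2.imwrite('pics/t1.png',manip.camera('top'))
"
```

```text
0.7 [ 0.623 -0.106]
0.6 [ 0.619 -0.117]
0.5 [ 0.613 -0.127]
0.4 [ 0.607 -0.137]
0.3 [ 0.599 -0.147]
0.2 [ 0.591 -0.155]
0.1 [ 0.581 -0.163]
0.0 [ 0.57  -0.169]
pos [ 0.637 -0.097  0.038] yaw 0.2431 tilt [-0.004 -0.003 -1.   ] f [-0.7 -0.1  0.8] w -0.1 t 3.35
shift [ 2.69  -7.013 -6.547]
turn [-0.271  0.121 -0.28 ]
```

View pics/t1.png

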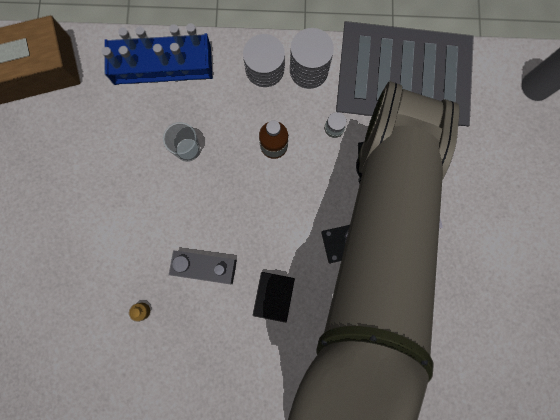

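The arm hides the clamp, so I'll follow the computed arc and watch the force.

Request:
step_arm(
  motion=[
    [-5,-15,-3,0,0,0],
    [-10,-7,0,0,0,0],
    [-8,-8,0,0,0,0],
    [-8,-8,0,0,0,0],
    [-8,-10,0,0,0,0],
    [0,0,0,0,0,0],
  ],
)

```text
clock: 4.15
position: [0.6009, -0.1512, 0.0485]
ee_rot: [0.617, 0.787, 0.0, 0.003]
ft_force: [-0.0, -0.9, 0.4]
grip_width: -0.001
```

```bash
python3 -c "
from h import *
go([.57,-.169,.045],.248)"
```

```text
pos [ 0.601 -0.151  0.049] yaw 0.2418 tilt [ 0.006 -0.003 -1.   ] f [-0.  -0.9  0.4] w -0.1 t 4.15
shift [ -9.885 -34.236   3.417]
turn [ 0.264  0.253 -0.358]
```

Request:
step_arm(
  motion=[
    [-4,-10,2,0,0,0],
    [-3,-10,1,0,0,0],
    [-2,-6,0,0,0,0],
  ],
)

```text
clock: 4.53
position: [0.5786, -0.1661, 0.0468]
ee_rot: [0.616, 0.788, 0.002, 0.005]
ft_force: [1.0, 2.8, 1.5]
grip_width: 0.002
```

Request:
step_arm(
  motion=[
    [0,-4,0,0,0,0],
  ],
)

```text
clock: 4.65
position: [0.5746, -0.1676, 0.0469]
ee_rot: [0.616, 0.788, 0.002, 0.005]
ft_force: [1.5, -0.7, 1.5]
grip_width: -0.004
```

Request:
step_arm(
  motion=[
    [0,-3,0,0,0,0],
  ],
)

```text
clock: 4.78
position: [0.5715, -0.1688, 0.047]
ee_rot: [0.616, 0.788, 0.002, 0.005]
ft_force: [2.6, -1.1, 1.1]
grip_width: 0.002
```

Request:
step_arm(
  motion=[
    [0,-2,0,0,0,0],
  ],
)

```text
clock: 4.9
position: [0.57, -0.1693, 0.0471]
ee_rot: [0.616, 0.788, 0.002, 0.006]
ft_force: [4.5, 0.8, 1.8]
grip_width: 0.0
```

Request:
step_arm(
  motion=[
    [0,-2,0,0,0,0],
  ],
)

```text
clock: 5.03
position: [0.5693, -0.1694, 0.0475]
ee_rot: [0.616, 0.788, 0.003, 0.007]
ft_force: [10.7, 0.9, -1.6]
grip_width: -0.002
```

Request:
step_arm(
  motion=[
    [0,-1.5,0,0,0,0],
  ],
)

```text
clock: 5.15
position: [0.5694, -0.1693, 0.0478]
ee_rot: [0.615, 0.788, 0.004, 0.008]
ft_force: [9.3, 0.3, -4.1]
grip_width: -0.006
```

Request:
step_arm(
  motion=[
    [0,-2,0,0,0,0],
  ],
)

```text
clock: 5.28
position: [0.5695, -0.1693, 0.048]
ee_rot: [0.615, 0.789, 0.004, 0.01]
ft_force: [14.0, -0.4, -7.1]
grip_width: 0.002
```

The motion has stopped with the force rising to 14 N at (0.5695, -0.1693), right where shut was predicted. I'll hold, back off, lift and look.

Request:
step_arm(
  motion=[
    [0,-2,0,0,0,0],
    [0,-2,0,0,0,0],
    [0,-2,0,0,0,0],
  ],
)

```text
clock: 5.65
position: [0.5699, -0.1692, 0.0481]
ee_rot: [0.613, 0.79, 0.007, 0.015]
ft_force: [11.5, -0.5, -6.2]
grip_width: 0.001
```

Request:
step_arm(
  motion=[
    [0,15,0,0,0,0],
    [0,15,0,0,0,0],
    [0,0,-40,0,0,0],
    [0,0,-60,0,0,0],
    [0,0,-50,0,0,0],
    [55,0,0,0,0,0],
    [55,0,0,0,0,0],
    [55,-10,0,0,0,0],
    [55,-25,0,0,0,0],
    [0,0,0,0,0,0],
  ],
  jaw=50,
)

```text
clock: 6.9
position: [0.505, 0.0527, 0.1969]
ee_rot: [0.613, 0.79, 0.002, 0.011]
ft_force: [0.1, -0.3, -0.4]
grip_width: 0.583
```

```bash
python3 -c "
from h import *
go([.448,.19,.2],.248)
a=manip.camera('top');cv2.imwrite('pics/t2.png',a)
b=manip.camera('side');cv2.imwrite('pics/s2.png',b)
cv2.imwrite('pics/z5.png',np.hstack([cv2.resize(x,(400,360),interpolation=cv2.INTER_CUBIC) for x in (a[170:270,340:451],b[240:345,250:367])]))
"
```

```text
pos [0.505 0.053 0.197] yaw 0.2516 tilt [ 0.02  -0.011 -1.   ] f [ 0.1 -0.3 -0.4] w 49.8 t 6.9
shift [147.113 -20.943  -5.765]
turn [0.98  0.885 0.198]
```

View pics/t2.png

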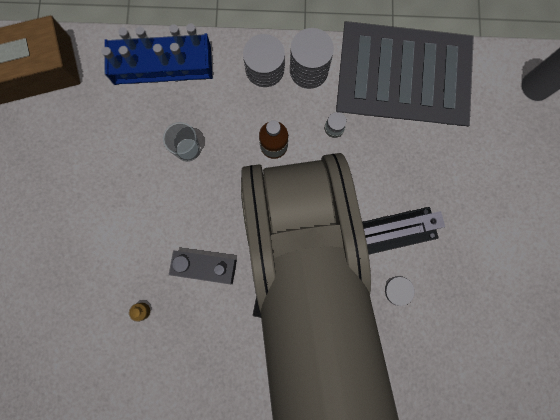

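View pics/z5.png

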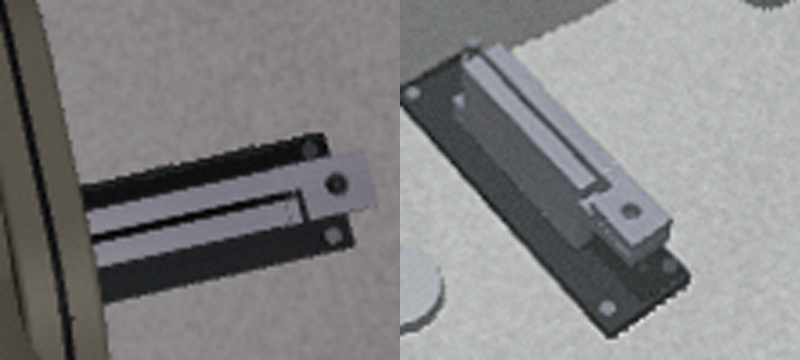

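The clamp is shut, with the upper lug hole at about (433,221) in the top view and (317,301) in the side view, and no swing-half shadow left. Next I'll fetch the pin.

Request:
step_arm(
  motion=[
    [49,-7,0,1,0.9,0],
    [49,-7,0,0,0,0],
    [49,-7,0,0,0,0],
    [0,0,0,0,0,0],
  ],
)

```text
clock: 7.5
position: [0.4541, 0.1848, 0.196]
ee_rot: [0.62, 0.785, -0.001, 0.001]
ft_force: [0.1, 0.4, -0.8]
grip_width: 0.582
```

```bash
python3 -c "
from h import *
for n,uv in (('top',(433.15,220.75)),('side',(317.2,301.1))): print(onz(n,uv,.085))
print(tri((433.15,220.75),(317.2,301.1)))
go([.448,.1895,.053],.248)
"
```

```text
[ 0.554 -0.227  0.085]
[ 0.552 -0.227  0.085]
(array([ 0.553, -0.227,  0.084]), np.float64(0.002408697949734886))
pos [0.454 0.185 0.196] yaw 0.2338 tilt [ 0.001 -0.004 -1.   ] f [ 0.1  0.4 -0.8] w 49.7 t 7.5
shift [  6.556  -4.8   142.997]
turn [-0.024  0.23  -0.813]
```

Request:
step_arm(
  motion=[
    [6.5,-5,20,0,0,-0.8],
    [0,0,35,0,0,0],
    [0,0,35,0,0,0],
    [0,0,30,0,0,0],
    [0,0,15,0,0,0],
    [0,0,0,0,0,0],
  ],
)

```text
clock: 8.25
position: [0.4558, 0.1803, 0.0578]
ee_rot: [0.62, 0.784, -0.002, 0.004]
ft_force: [0.5, -0.3, -0.2]
grip_width: 0.586
```

```bash
python3 -c "
from h import *
go([.448,.1895,.053],.248)
b=manip.camera('side');cv2.imwrite('pics/z6.png',cv2.resize(b[130:240,150:270],None,fx=5,fy=5,interpolation=cv2.INTER_CUBIC))
"
```

```text
pos [0.456 0.18  0.058] yaw 0.2324 tilt [ 0.003 -0.008 -1.   ] f [ 0.5 -0.3 -0.2] w 50.0 t 8.25
shift [10.752 -5.53   4.719]
turn [ 0.043  0.49  -0.896]
```

View pics/z6.png

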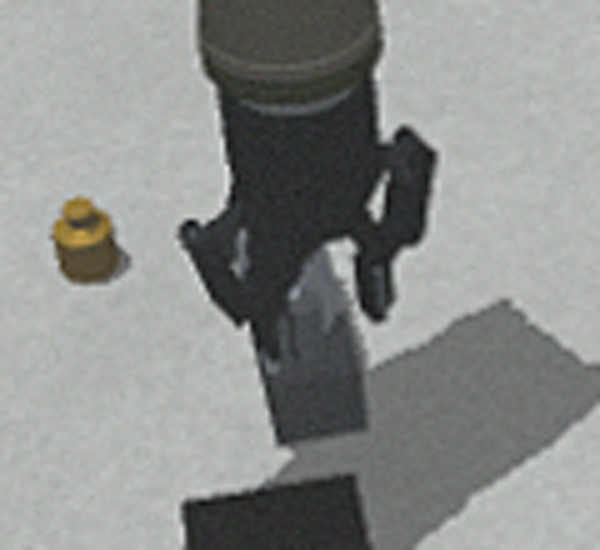

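Lateral shift lagged behind the descent, so I'll correct it. The fingers straddle the pin, with no contact.

Request:
step_arm(
  motion=[
    [8,-5,0,0,0.4,-0.9],
    [3,-1,0,0,0,0],
    [0,0,3,0,0,0],
    [0,0,0,0,0,0],
  ],
)

```text
clock: 8.8
position: [0.4489, 0.1918, 0.0582]
ee_rot: [0.614, 0.79, 0.003, 0.001]
ft_force: [-0.6, -0.9, 0.3]
grip_width: 0.582
```

```bash
python3 -c "
from h import *
go([.448,.1895,.053],.248)"
```

```text
pos [0.449 0.192 0.058] yaw 0.2498 tilt [ 0.006  0.003 -1.   ] f [-0.6 -0.9  0.3] w 49.7 t 8.8
shift [-1.996 -1.508  5.148]
turn [ 0.369 -0.075  0.103]
```

Request:
step_arm(
  motion=[
    [-2,-1.5,3,0.4,0,0],
    [0,0,3,0,0,0],
    [0,0,0,0,0,0],
  ],
)

```text
clock: 9.18
position: [0.448, 0.1891, 0.0517]
ee_rot: [0.614, 0.79, -0.0, -0.001]
ft_force: [-0.2, 0.4, -0.4]
grip_width: 0.588
```

```bash
python3 -c "
from h import *
go([.448,.1895,.053],.248)"
```

```text
pos [0.448 0.189 0.052] yaw 0.2495 tilt [-0.001  0.001 -1.   ] f [-0.2  0.4 -0.4] w 50.2 t 9.18
shift [ 0.409  0.098 -1.306]
turn [-0.066 -0.064  0.084]
```

Request:
step_arm(
  motion=[
    [0,0,0,0,0,0],
    [0,0,0,0,0,0],
    [0,0,0,0,0,0],
    [0,0,0,0,0,0],
    [0,0,0,0,0,0],
  ],
  jaw=0,
  force=50,
)

```text
clock: 9.8
position: [0.4481, 0.1891, 0.0518]
ee_rot: [0.614, 0.79, -0.0, -0.001]
ft_force: [-0.3, 0.3, 0.2]
grip_width: 0.216
```

```bash
python3 -c "
from h import *
go([.448,.1895,.053],.248)"
```

```text
pos [0.448 0.189 0.052] yaw 0.2494 tilt [-0.001  0.001 -1.   ] f [-0.3  0.3  0.2] w 18.5 t 9.8
shift [ 0.436  0.03  -1.181]
turn [-0.061 -0.064  0.082]
```

Request:
step_arm(
  motion=[
    [0,0,-15,0,0,0],
    [0,0,-20,0,0,0],
    [0,0,-20,0,0,0],
    [0,0,-30,0,0,0],
    [0,0,-30,0,0,0],
    [0,0,-20,0,0,0],
    [0,0,0,0,0,0],
  ],
)

```text
clock: 10.68
position: [0.4484, 0.1884, 0.1966]
ee_rot: [0.614, 0.789, 0.001, -0.0]
ft_force: [-0.2, -0.5, -1.8]
grip_width: 0.214
```

```bash
python3 -c "
from h import *
go([.5535,-.227,.19],.248)
b=manip.camera('side');cv2.imwrite('pics/z7.png',cv2.resize(b[60:230,140:280],None,fx=3.5,fy=3.5,interpolation=cv2.INTER_CUBIC))
"
```

```text
pos [0.448 0.188 0.197] yaw 0.2482 tilt [ 0.001  0.002 -1.   ] f [-0.2 -0.5 -1.8] w 18.3 t 10.68
shift [-428.482   -0.23     5.801]
turn [ 0.101 -0.105  0.012]
```

View pics/z7.png

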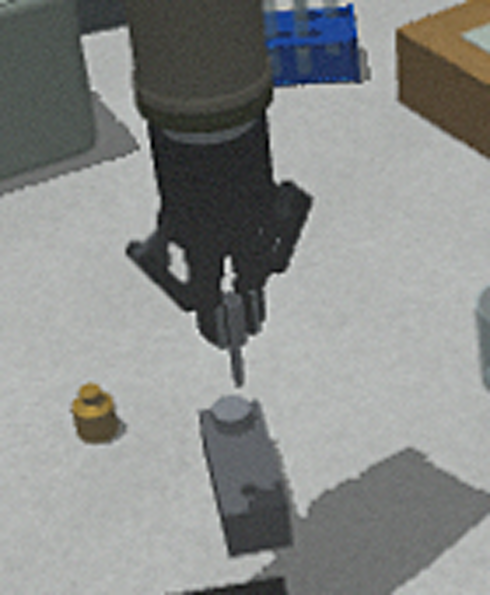

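The pin is held upright, with its nose at about (208,170) in the side view, and the thick pin is still in its hole. Moving to the lug.

Request:
step_arm(
  motion=[
    [-40,0,0,0,0,0],
    [-48,0,0,0,0,0],
    [-48,0,0,0,0,0],
    [-48,0,0,0,0,0],
    [-48,0,0,0,0,0],
    [-48,0,0,0,0,0],
    [-48,0,0,0,0,0],
    [-48,0,0,0,0,0],
    [-35,0,0,0,0,0],
    [0,0,0,0,0,0],
  ],
)

```text
clock: 11.98
position: [0.5465, -0.2222, 0.185]
ee_rot: [0.613, 0.79, -0.005, -0.005]
ft_force: [0.4, 0.1, -0.4]
grip_width: 0.214
```

```bash
python3 -c "
from h import *
go([.5535,-.227,.145],.248)
"
```

```text
pos [ 0.546 -0.222  0.185] yaw 0.2516 tilt [-0.014 -0.002 -1.   ] f [ 0.4  0.1 -0.4] w 18.3 t 11.97
shift [-6.4    6.172 39.924]
turn [-0.809 -0.066  0.208]
```

Request:
step_arm(
  motion=[
    [-3,3,0,-0.8,0,0.2],
    [-3,3,15,0,0,0],
    [0,0,15,0,0,0],
    [0,0,8,0,0,0],
    [0,0,0,0,0,0],
  ],
)

```text
clock: 12.6
position: [0.5534, -0.2225, 0.1417]
ee_rot: [0.613, 0.79, 0.001, -0.002]
ft_force: [0.0, 0.4, -0.8]
grip_width: 0.217
```

```bash
python3 -c "
from h import *
go([.5535,-.227,.145],.248)
b=manip.camera('side');cv2.imwrite('pics/s8.png',b);cv2.imwrite('pics/z8.png',cv2.resize(b[240:340,270:370],None,fx=6,fy=6,interpolation=cv2.INTER_CUBIC))
a=manip.camera('top');cv2.imwrite('pics/t8.png',a)
"
```

```text
pos [ 0.553 -0.223  0.142] yaw 0.252 tilt [-0.003  0.004 -1.   ] f [ 0.   0.4 -0.8] w 18.5 t 12.6
shift [-4.341 -1.025 -3.33 ]
turn [-0.123 -0.264  0.231]
```

View pics/z8.png

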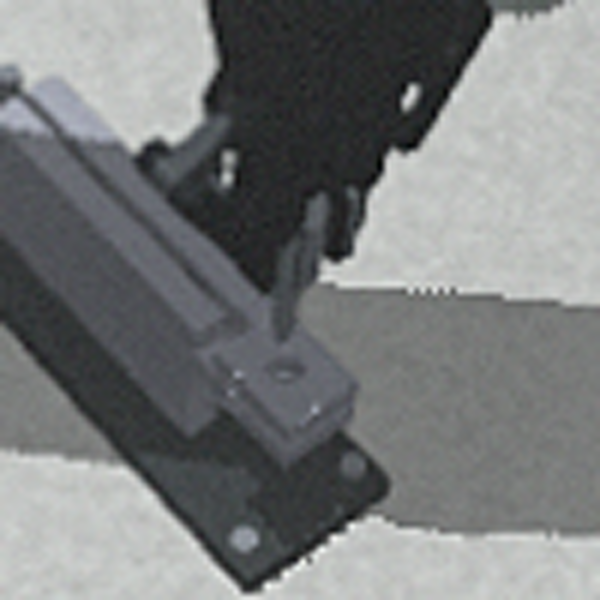

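View pics/t8.png

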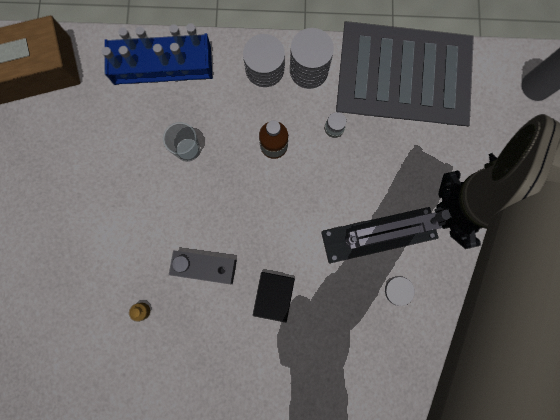

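```bash
python3 -c "
from h import *
Z=lambda p:((p-[270,240]+.5)*6-.5)
p=np.array([.5534,-.2225])
for z in (.0937,.0997,.1357,.1717): print(z,Z(proj('side',[*p,z])))
print('hole',Z(proj('side',[.5535,-.227,.085])))
zi=lambda u,v:((u+.5)/6-.5+270,(v+.5)/6-.5+240)
print(onz('side',zi(283,338),.0937),onz('side',zi(287,370),.085))
"
python3 - <<'E'
import cv2
a=cv2.imread('pics/t8.png');cv2.imwrite('pics/z9.png',cv2.resize(a[180:250,400:490],None,fx=8,fy=8,interpolation=cv2.INTER_CUBIC))
E
```

```text
0.0937 [285.852 342.536]
0.0997 [287.115 332.764]
0.1357 [294.927 272.108]
0.1717 [303.162 207.77 ]
hole [290.011 366.429]
[ 0.553 -0.22   0.094] [ 0.552 -0.228  0.085]
```

View pics/z9.png

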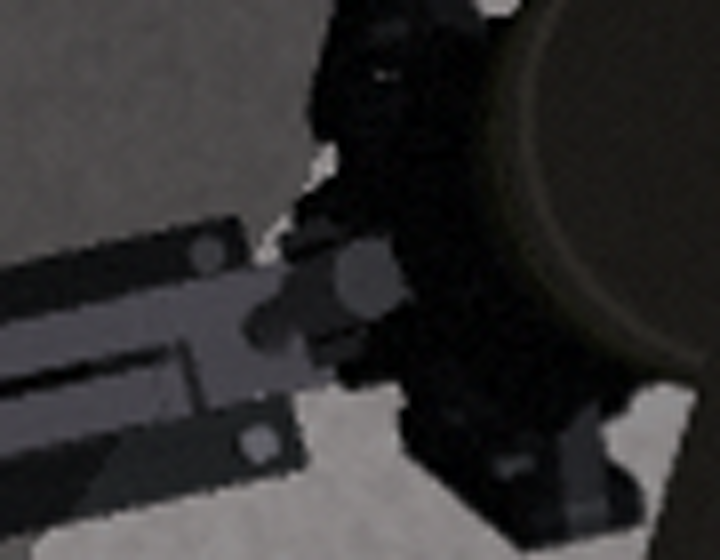

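```bash
python3 -c "
from h import *
zi=lambda u,v:((u+.5)/8-.5+400,(v+.5)/8-.5+180)
print('head',onz('top',zi(370,278),.1717),'nose',onz('top',zi(258,322),.0937))
Z=lambda p:((p-[400,180]+.5)*8-.5)
for z in (.0937,.1357,.1717): print(z,Z(proj('top',[.5534,-.2225,z])))
"
```

```text
head [ 0.555 -0.221  0.172] nose [ 0.555 -0.222  0.094]
0.0937 [261.854 328.044]
0.1357 [322.144 306.115]
0.1717 [378.732 285.531]
```

The head at z=0.172 and the nose at 0.094 both map to about (0.555, -0.222), so the pin is upright. It needs about -5 in tool x and -2 in tool y.

Request:
step_arm(
  motion=[
    [-3,-1.5,0,0,-0.2,0],
    [-2,-0.5,0,0,0,0],
    [0,0,0,0,0,0],
  ],
)

```text
clock: 13.08
position: [0.5536, -0.2291, 0.1439]
ee_rot: [0.613, 0.79, 0.0, 0.001]
ft_force: [-0.5, -0.2, -1.2]
grip_width: 0.217
```

```bash
python3 -c "
from h import *
go([.5535,-.227,.145],.248)
b=manip.camera('side');cv2.imwrite('pics/s8.png',b);b=cv2.resize(b[260:320,285:345],None,fx=8,fy=8,interpolation=cv2.INTER_CUBIC)[:480,:400]
a=manip.camera('top');a=cv2.resize(a[190:250,405:455],None,fx=8,fy=8,interpolation=cv2.INTER_CUBIC)
cv2.imwrite('pics/z10.png',np.clip(np.hstack([a,b])*1.6,0,255))
"
```

```text
pos [ 0.554 -0.229  0.144] yaw 0.2516 tilt [ 0.001 -0.001 -1.   ] f [-0.5 -0.2 -1.2] w 18.5 t 13.07
shift [ 2.03   0.395 -1.116]
turn [0.052 0.044 0.206][ WARN:0@2.438] global loadsave.cpp:1063 imwrite_ Unsupported depth image for selected encoder is fallbacked to CV_8U.
```

View pics/z10.png

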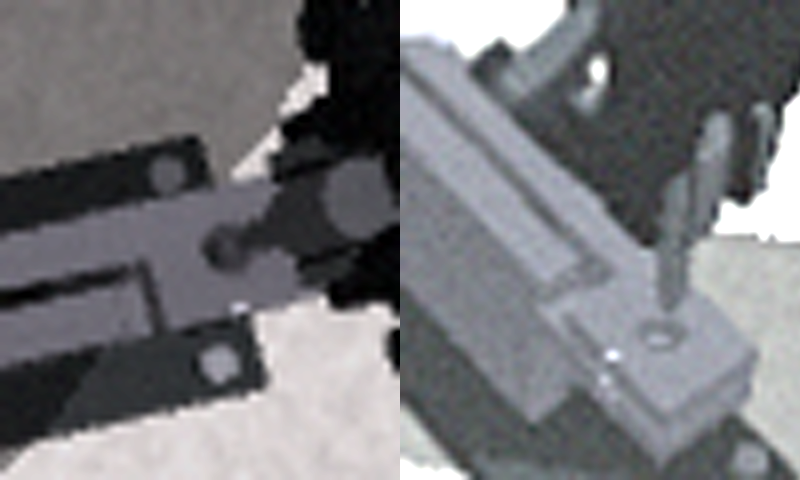

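Request:
step_arm(
  motion=[
    [1,0,4,0,0,0],
    [0,0,3,0,0,0],
    [0,0,0,0,0,0],
  ],
)

```text
clock: 13.55
position: [0.5533, -0.2275, 0.1361]
ee_rot: [0.613, 0.79, 0.0, 0.0]
ft_force: [-0.1, 0.4, -0.7]
grip_width: 0.217
```

```bash
cat > look.py <<'E'
from h import *
import sys
go([.5535,-.227,.145],.248)
b=manip.camera('side');b=cv2.resize(b[285:315,300:335],None,fx=16,fy=16,interpolation=cv2.INTER_CUBIC)[:480,80:480]
a=manip.camera('top');a=cv2.resize(a[205:235,422:447],None,fx=16,fy=16,interpolation=cv2.INTER_CUBIC)
cv2.imwrite(sys.argv[1],np.clip(np.hstack([a,b])*1.8,0,255).astype(np.uint8))
E
python3 look.py pics/z11.png
```

```text
pos [ 0.553 -0.228  0.136] yaw 0.252 tilt [ 0.001 -0.    -1.   ] f [-0.1  0.4 -0.7] w 18.5 t 13.55
shift [ 0.474  0.299 -8.934]
turn [0.032 0.019 0.231]
```

View pics/z11.png

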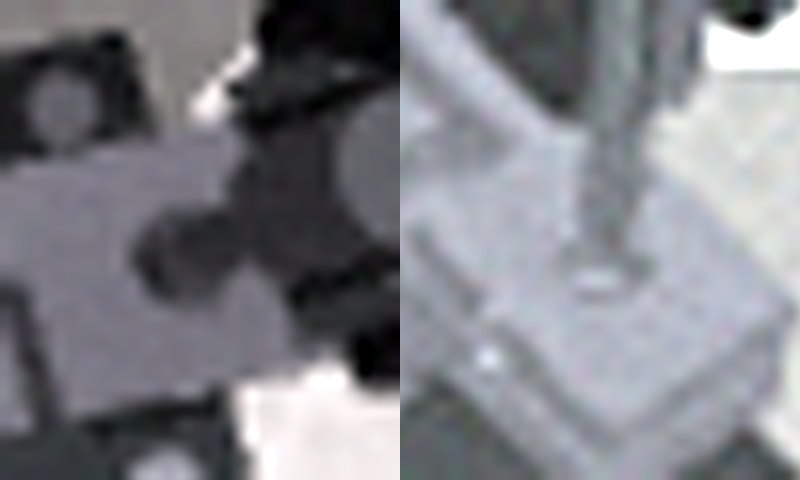

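```bash
cat > look.py <<'E'
from h import *
import sys
go([.5535,-.227,.145],.248)
def en(x,f):
    x=cv2.cvtColor(x,cv2.COLOR_BGR2GRAY).astype(float);lo,hi=np.percentile(x,2),np.percentile(x,f)
    x=np.clip((x-lo)/(hi-lo),0,1)**.6*255
    return cv2.resize(x,None,fx=20,fy=20,interpolation=cv2.INTER_CUBIC).clip(0,255)
b=np.mean([manip.camera('side') for _ in range(4)],0).astype(np.float32).astype(np.uint8)
a=np.mean([manip.camera('top') for _ in range(4)],0).astype(np.uint8)
cv2.imwrite(sys.argv[1],np.hstack([en(a[208:232,424:444],80),en(b[288:312,306:326],90)]).astype(np.uint8))
E
python3 look.py pics/z12.png
```

```text
pos [ 0.553 -0.228  0.136] yaw 0.252 tilt [ 0.001 -0.    -1.   ] f [-0.8  0.4 -1. ] w 18.4 t 13.65
shift [ 0.584  0.193 -8.634]
turn [0.054 0.03  0.231]
```

View pics/z12.png

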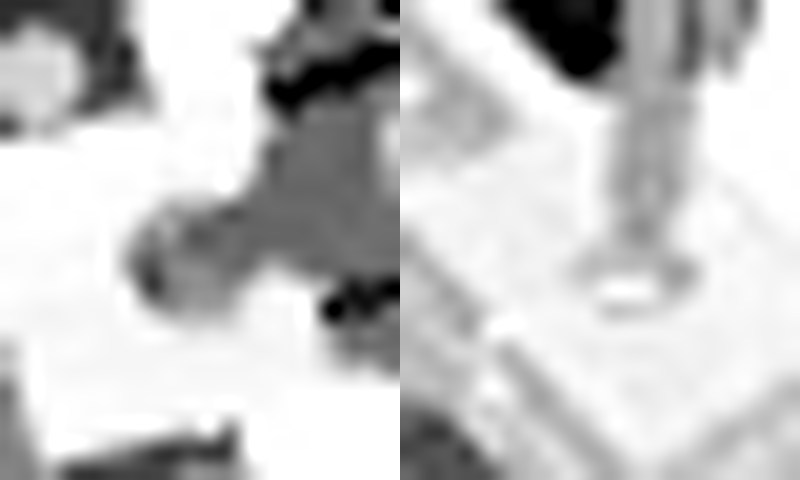

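Side to side in the side view it's aligned. In depth the pin sits about 1.5 mm too far along (+0.6, +1.4), so I'll nudge it and look again.

Request:
step_arm(
  motion=[
    [-1.4,-0.8,0,0,0,0],
    [0,0,0,0,0,0],
  ],
)

```text
clock: 14.3
position: [0.5531, -0.2294, 0.1366]
ee_rot: [0.613, 0.79, 0.0, 0.001]
ft_force: [-0.3, -0.8, -1.6]
grip_width: 0.221
```

```bash
python3 look.py pics/z13.png
```

```text
pos [ 0.553 -0.229  0.137] yaw 0.2519 tilt [ 0.001 -0.    -1.   ] f [-0.3 -0.8 -1.6] w 18.9 t 14.3
shift [ 2.209  1.022 -8.438]
turn [0.072 0.039 0.226]
```

View pics/z13.png

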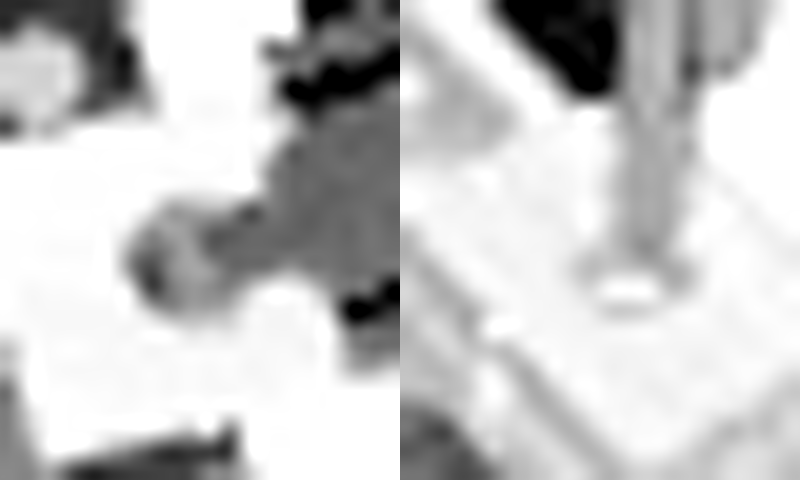

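Combining both views, the pin is now about 1 mm too far toward -y. I'll nudge it back and lower while watching the force.

Request:
step_arm(
  motion=[
    [1,0.2,0,0,0,0],
    [0,0,0,0,0,0],
  ],
)

```text
clock: 14.95
position: [0.5531, -0.228, 0.1365]
ee_rot: [0.612, 0.79, 0.0, 0.001]
ft_force: [-0.4, -0.7, -1.2]
grip_width: 0.219
```

Request:
step_arm(
  motion=[
    [0,0,2.5,0,0,0],
    [0,0,2.5,0,0,0],
  ],
)

```text
clock: 15.2
position: [0.5532, -0.228, 0.1313]
ee_rot: [0.612, 0.791, 0.0, 0.001]
ft_force: [0.1, 0.4, -1.1]
grip_width: 0.214
```

Request:
step_arm(
  motion=[
    [0,0,2,0,0,0],
    [0,0,2,0,0,0],
  ],
)

```text
clock: 15.45
position: [0.5531, -0.228, 0.1269]
ee_rot: [0.613, 0.79, 0.0, 0.001]
ft_force: [0.3, 0.1, -0.6]
grip_width: 0.217
```

There's no resistance and the nose is about 6 mm below the lug top, so it's in. I'll keep going.

Request:
step_arm(
  motion=[
    [0,0,3,0,0,0],
    [0,0,3,0,0,0],
  ],
)

```text
clock: 15.7
position: [0.5531, -0.228, 0.1205]
ee_rot: [0.612, 0.79, 0.0, 0.001]
ft_force: [-0.9, -0.8, -0.5]
grip_width: 0.216
```

Request:
step_arm(
  motion=[
    [0,0,3,0,0,0],
    [0,0,3,0,0,0],
  ],
)

```text
clock: 15.95
position: [0.5531, -0.2279, 0.114]
ee_rot: [0.612, 0.79, 0.0, 0.001]
ft_force: [0.9, 1.2, -1.8]
grip_width: 0.218
```

Request:
step_arm(
  motion=[
    [0,0,3,0,0,0],
    [0,0,3,0,0,0],
  ],
)

```text
clock: 16.2
position: [0.5531, -0.228, 0.1075]
ee_rot: [0.613, 0.79, 0.0, 0.001]
ft_force: [-0.1, 0.7, -0.4]
grip_width: 0.216
```

Request:
step_arm(
  motion=[
    [0,0,3,0,0,0],
    [0,0,3,0,0,0],
  ],
)

```text
clock: 16.45
position: [0.5531, -0.228, 0.1011]
ee_rot: [0.612, 0.79, 0.0, 0.001]
ft_force: [0.1, 0.1, -1.0]
grip_width: 0.217
```

Seating is expected at TCP z of about 0.091.

Request:
step_arm(
  motion=[
    [0,0,3,0,0,0],
    [0,0,3,0,0,0],
  ],
)

```text
clock: 16.7
position: [0.5531, -0.228, 0.0946]
ee_rot: [0.612, 0.79, 0.0, 0.001]
ft_force: [-0.5, -0.0, -0.5]
grip_width: 0.217
```

Request:
step_arm(
  motion=[
    [0,0,2,0,0,0],
  ],
)

```text
clock: 16.82
position: [0.5531, -0.2279, 0.0924]
ee_rot: [0.612, 0.791, 0.0, 0.0]
ft_force: [0.2, 0.7, -1.3]
grip_width: 0.219
```

Request:
step_arm(
  motion=[
    [0,0,2,0,0,0],
  ],
)

```text
clock: 16.95
position: [0.5533, -0.228, 0.0906]
ee_rot: [0.612, 0.79, 0.0, 0.001]
ft_force: [-2.9, 3.1, 16.1]
grip_width: 0.218
```

Request:
step_arm(
  motion=[
    [0,0,2,0,0,0],
  ],
)

```text
clock: 17.08
position: [0.5546, -0.2279, 0.0905]
ee_rot: [0.612, 0.791, 0.001, 0.002]
ft_force: [-7.7, 6.6, 26.9]
grip_width: 0.22
```

The head is seated: force rose to 27 N at z=0.0905, as predicted. Releasing.

Request:
step_arm(
  motion=[
    [0,0,0,0,0,0],
    [0,0,0,0,0,0],
  ],
)

```text
clock: 17.32
position: [0.5544, -0.2278, 0.0909]
ee_rot: [0.612, 0.791, 0.002, 0.001]
ft_force: [-0.8, 0.2, -0.7]
grip_width: 0.22
```

Request:
step_arm(
  motion=[
    [0,0,0,0,0,0],
    [0,0,0,0,0,0],
    [0,0,0,0,0,0],
  ],
  jaw=50,
)

```text
clock: 17.7
position: [0.5548, -0.2279, 0.0909]
ee_rot: [0.612, 0.791, 0.002, 0.002]
ft_force: [0.4, 0.4, -0.9]
grip_width: 0.584
```

Request:
step_arm(
  motion=[
    [0,0,-20,0,0,0],
    [0,0,-30,0,0,0],
    [0,0,-30,0,0,0],
    [0,0,-15,0,0,0],
    [45,0,0,0,0,0],
    [45,0,0,0,0,0],
    [0,0,0,0,0,0],
  ],
)

```text
clock: 18.58
position: [0.5318, -0.1399, 0.1942]
ee_rot: [0.613, 0.79, 0.002, 0.004]
ft_force: [-0.1, -0.3, -0.4]
grip_width: 0.585
```

```bash
python3 -c "
from h import *
go([.5315,-.137,.041],.25)
a=manip.camera('top');b=manip.camera('side');cv2.imwrite('pics/z14.png',np.hstack([cv2.resize(x,(400,400),interpolation=cv2.INTER_CUBIC) for x in (a[170:270,350:450],b[230:340,260:370])]))
"
```

```text
pos [ 0.532 -0.14   0.194] yaw 0.2505 tilt [ 0.009 -0.001 -1.   ] f [-0.1 -0.3 -0.4] w 50.0 t 18.57
shift [  3.331  -0.845 153.218]
turn [0.471 0.172 0.029]
```

View pics/z14.png

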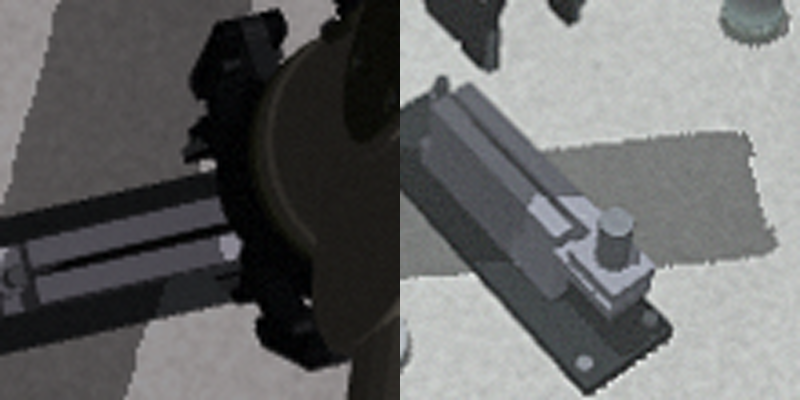

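The pin head sits on the upper lug, at (615,240) in the right-hand crop, upright and with the halves shut. I'll open wide and straddle the halves.

Request:
step_arm(
  motion=[
    [3,-1,0,0.5,0.2,0],
    [0,0,30,0,0,0],
    [0,0,30,0,0,0],
    [0,0,0,0,0,0],
  ],
  jaw=85,
)

```text
clock: 19.18
position: [0.5302, -0.1452, 0.1335]
ee_rot: [0.617, 0.787, -0.002, 0.001]
ft_force: [0.2, -0.5, -0.3]
grip_width: 0.997
```

```bash
python3 -c "
from h import *
go([.5313,-.138,.045],.25)
b=manip.camera('side');cv2.imwrite('pics/z15.png',cv2.resize(b[170:350,210:390],(600,600),interpolation=cv2.INTER_CUBIC))
"
```

```text
pos [ 0.53  -0.145  0.134] yaw 0.2401 tilt [-0.001 -0.003 -1.   ] f [ 0.2 -0.5 -0.3] w 85.2 t 19.18
shift [ 6.995  2.952 88.523]
turn [-0.121  0.174 -0.569]
```

View pics/z15.png

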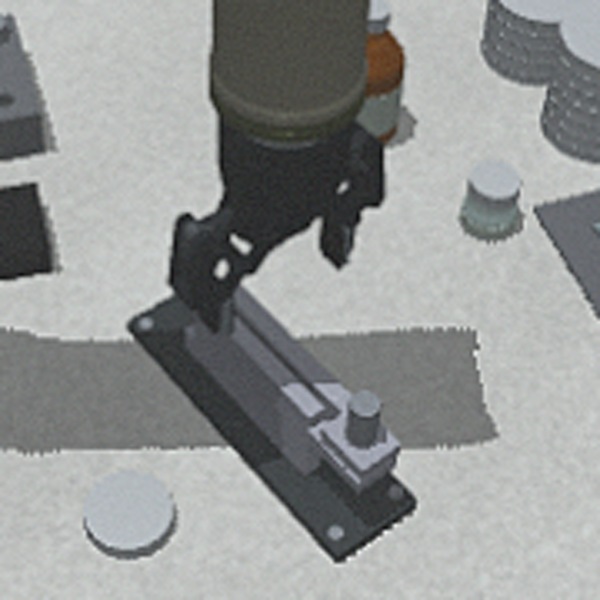

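Fingers are on both sides of the halves. Descending.

Request:
step_arm(
  motion=[
    [6,2.5,0,0,0,-0.6],
    [0,0,20,0,0,0],
    [0,0,25,0,0,0],
    [0,0,0,0,0,0],
  ],
)

```text
clock: 19.73
position: [0.5357, -0.1388, 0.0942]
ee_rot: [0.613, 0.79, 0.001, 0.004]
ft_force: [-0.7, -0.0, 0.1]
grip_width: 0.995
```

```bash
python3 -c "
from h import *
go([.5313,-.138,.045],.25)
"
```

```text
pos [ 0.536 -0.139  0.094] yaw 0.252 tilt [ 0.008 -0.004 -1.   ] f [-0.7 -0.   0.1] w 85.0 t 19.73
shift [ 2.193 -4.415 49.141]
turn [0.387 0.316 0.116]
```

Request:
step_arm(
  motion=[
    [1,-4,0,0.4,0.3,0],
    [0,0,0,0,0,0],
    [0,0,15,0,0,0],
    [0,0,15,0,0,0],
    [0,0,12,0,0,0],
    [0,0,0,0,0,0],
  ],
)

```text
clock: 20.48
position: [0.5329, -0.1388, 0.0521]
ee_rot: [0.612, 0.791, 0.001, 0.001]
ft_force: [-1.1, -0.1, -0.4]
grip_width: 0.999
```

```bash
python3 -c "
from h import *
go([.5313,-.138,.045],.25)
"
```

```text
pos [ 0.533 -0.139  0.052] yaw 0.2526 tilt [ 0.003  0.    -1.   ] f [-1.1 -0.1 -0.4] w 85.4 t 20.48
shift [ 1.206 -1.374  7.104]
turn [0.146 0.036 0.148]
```

Request:
step_arm(
  motion=[
    [0,-1.3,4,0,0,0],
    [0,0,2,0,0,0],
    [0,0,0,0,0,0],
  ],
)

```text
clock: 20.85
position: [0.5318, -0.1394, 0.046]
ee_rot: [0.613, 0.79, 0.001, 0.001]
ft_force: [-0.4, -1.0, -0.2]
grip_width: 0.992
```

Request:
step_arm(
  motion=[
    [0,0,0,0,0,0],
    [0,0,0,0,0,0],
    [0,0,0,0,0,0],
    [0,0,0,0,0,0],
    [0,0,0,0,0,0],
    [0,0,0,0,0,0],
    [0,0,0,0,0,0],
    [0,0,0,0,0,0],
  ],
  jaw=0,
  force=60,
)

```text
clock: 21.85
position: [0.5305, -0.1399, 0.0466]
ee_rot: [0.613, 0.79, 0.0, 0.0]
ft_force: [-1.3, 0.4, 1.2]
grip_width: 0.365
```

```bash
python3 -c "
from h import *
go([.5313,-.138,.045],.25)
a=manip.camera('top');b=manip.camera('side');cv2.imwrite('pics/z16.png',np.hstack([cv2.resize(a,(400,300)),cv2.resize(b[210:345,230:410],(400,300),interpolation=cv2.INTER_CUBIC)]));go(None)
"
```

```text
pos [ 0.53  -0.14   0.047] yaw 0.2509 tilt [ 0.001  0.    -1.   ] f [-1.3  0.4  1.2] w 31.2 t 21.85
shift [1.645 1.197 1.638]
turn [ 0.05  -0.011  0.052]
pos [ 0.53  -0.14   0.047] yaw 0.251 tilt [ 0.001  0.    -1.   ] f [-1.1 -0.8  1.5] w 31.4 t 21.95
```

View pics/z16.png

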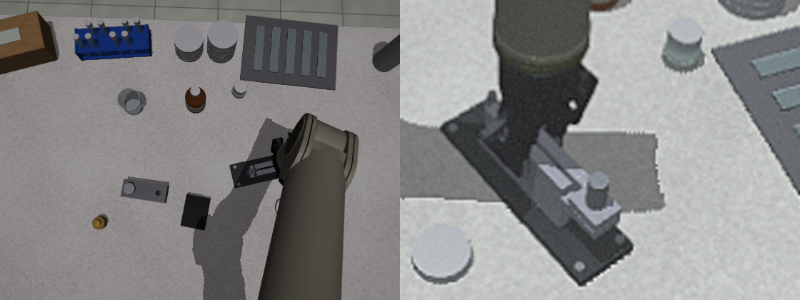

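Opening is 31.3 mm against the nominal 32, the net wrist force is under 2 N, and the pin is still upright and seated. Handing in.

```bash
python3 -c "
from workcell import manip
print(manip.hand_in())"
```

```text
the job is handed in; nothing more can be done
None
```

The job is handed in with the clamp shut, the slim pin through both lugs, and the gripper still squeezing the halves at a 60 N grip setting. The robot's clock read about 22 s of the 72 s allowed. No verdict was reported.

- **Closing:** I pushed the hinged half along its arc with the closed fingers. It stopped within about 1 mm of the predicted shut position, with the force rising to 9–14 N. Pictures afterwards showed the lug holes lined up.
- **Pin:** It met no resistance going down, then stopped with 27 N at TCP z 0.0905, within about 1 mm of the predicted seat. In the side pictures after release and after the final grip it looks upright, with its head on the upper lug.
- **Final grip:** The opening reads 31.3 mm over the nominal 32 mm; it also read low on the pin head, 18.5 mm for 20 mm. Net wrist force was under 2 N, and the grasp point is at about z 0.065, within about 2 mm of the mid-plane.
- **Not checked or disagreeing:** The force on each half could not be measured separately. The two cameras disagreed by about 2 mm on the lug hole's position, so I set the alignment from the pin's position relative to the hole in both views. The last top picture shows the thick pin in its block hole. The dish, bottle and jar appear where they stood, but I judged all of these by eye and did not measure them again.

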